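Mix the ink on the press-down mixer

TASK

Mix the ink in the tall slim bottle: pick it up and, keeping it upright, press its base down on the middle of the mixer's round rubber pad until the pad is fully down, and keep it down for about a second. Then stand the bottle upright near the middle of the square cork mat and let go of it.

Things in the scene. Friction and masses are not known exactly. Their poses are not given: they have to be found in the camera images.
- tall_bottle: Dark ink bottle with paper label and black cap, tallest of the loose containers: 120 mm high, straight round body 44 mm across up to 92 mm, cap 26 mm wide from 103 mm. 0.16 kg, rigid, upright on the table. Bystanders 125 mm or more away: short bottle (44 wide, 72 high), squat jar (66 wide, 74 high), open tin (62 wide, 60 high). Origin: centre of its underside; z up; yaw is of no matter.
- pad_top (a point): Centre of the top face of the mixer's sprung pad, a flat level black rubber disc 70 mm across. Moves with the pad: 86 mm above the table when up, 74 mm when fully down. It sits over the middle of a grey box-shaped mixer, 130 x 120 mm and 59 mm high, with a collar 84 mm across up to 64 mm, fixed to the table and turned by up to 25 degrees. z points up.
- pad (a joint): Travel of the pad in m: 0 = up, 0.012 = fully down on its stop, grows as it is pressed straight down. The spring starts to give at about 3 N of push and takes about 10 N to go fully down; the bottle's own weight hardly moves it. It springs back up when let go.
- mat: Flat square cork mat, 130 x 130 mm and 5 mm thick, fixed on the table. Origin: centre of its underside, at table height, so its upper face is 5 mm above the origin; x and y run along its edges; it may be turned.

How it is judged:
By the outcome, as a careful person would: the job done as asked, in the order asked, and still so for the second after the job is handed in, with the robot touching nothing.
It also fails if it takes over 56 s, if anything falls off the work surface, if the arm or the gripper's body presses on something with over 40 N, if the wrist force passes 120 N, or if a joint passes its speed limit or range.

ROBOT

A 7-joint arm with a two-finger parallel gripper is mounted at the origin on the work surface. World frame = base frame: x ahead of the robot, y to its left, z up, the work surface at z = 0. Lengths are in m, angles in rad, forces in N, time in s.
With the tool pointing down it reaches from about 0.425 to 0.875 m from the base axis. Payload 8.4 kg.
Tool frame: the origin (TCP) lies between the finger pads; the fingertips stand 8 mm ahead of it and the grasp point (between the pads) lies 11 mm behind it; z points along the fingers, y is the line along which they close (so a half turn about z gives the same grasp; the last joint's range is limited). The gripper opens to 87 mm and grips with 3 to 60 N. Pads are 19 mm wide; open, the fingers measure 117 mm over their backs; the gripper's body (75 mm by 190 mm) begins 51 mm behind the grasp point.
Start: joints at [1.131, 0.333, 0.04, 1.465, -0.013, 1.343, -0.059], TCP at [0.217, -0.613, 0.231] pointing down, gripper open.
Joint ranges: [-2.58, 2.58], [-0.38, 2.09], [-1.3, 1.39], [0.25, 2.4], [-1.5, 4.64], [0.08, 2.09], [-2.65, 2.65]. Speed limits (rad/s): [2.22, 2.22, 2.79, 2.79, 3.14, 3.14, 3.14].

INTERFACE

Orientations are given as a rotation vector (axis times angle).
In Python, from plant import monitor, vision, order gives the robot as it stands. The module is installed in compiled form; this text tells all that it offers.
- The arm moves only by the shell command python3 -m handwheel 'ROWS' [OPENING] [FORCE]. ROWS is JSON, a list that holds one entry, the list of rows, each a list of 6 numbers: the shift along the world's x, y, z scaled (see below), then the turn, a rotation vector about the world's x, y, z scaled (see below). In form: [[[tx, ty, tz, ax, ay, az], ...]]. A call has exactly 5 rows; each row shifts and turns the commanded pose from where the row before left it; what a row does not reach is not made up. The controller multiplies each number of a shift by 0.025 m and each number of a turn by 5 degrees. A row lasts 1/10 s, in which the tool goes at most 50 mm and 8.59 degrees, less where a joint would pass 70% of its speed; a pose out of reach is approached as far as the arm can. A call with a number of a shift or a turn outside -1 to 1 is refused whole. A call with a gripper value outside its range is refused whole. OPENING is the opening in per cent of the stroke, from 0 (shut) to 100 (fully open), set as the call begins (- or left out, the last holds). The fingers move at their own pace and stop on an object; FORCE is the grip in N (left out, the last holds). Time passes only in rows, so rows that do not move let the fingers close, or fill a call up. It gives the time, the measured TCP pose, the force, the opening and the grip force at its end, in the units of the state.
- monitor.state(): the state, without advancing time (a new reading comes with each control period).
- vision.read_camera(name): name is "side" or "top" or "wrist"; returns a dict with "img" (400x640x3 uint8, blue, green, red), "vfov" (degrees; the focal length in pixels is half the picture's height over the tangent of half this angle, whatever the lens; pixels are square), "cx", "cy" (the principal point, pixels), "rvec" (rotation vector, rad) and "tvec" (3), from world to camera coordinates, as OpenCV has them; the wrist camera has in their place "mount" (4x4, takes a point from camera to tool coordinates, whose origin is the TCP and whose axes are the flange's). Camera axes: x right, y down, z forward; pixel columns grow to the right and rows downward; lengths in m; the calibration is good to about 2 mm. A picture is of the moment at which its call begins: read the wrist's pose just before it. There is no depth.
- order.sign_off(): hands the job in; it is judged then, once.
The state is a dict: "clock": time; "qpos": joint angles; "joint_velocities": joint speeds; "effort": joint torques, N m; "tcp_pos": TCP position; "tool_rot": TCP orientation; "contact_force": force on the tool from outside, world axes, zero at the start; "ft_torque": the same for the moment, N m; "gripper_width": opening from 0.0 (shut) to 1.0 (fully open); "grasp_force": force on a finger pad.
Only numpy, scipy, OpenCV 4.12 (cv2) and the standard library are available. Lean on these libraries where they do the work, as an engineer would, in place of code of your own. Each camera call takes 0.05 s, during which the arm holds its last target. There are 200 camera calls.

## Working session

There is one attempt and no reset: what is moved stays moved. The work goes in short steps, Python scripts to look and compute and a shell command to move; the robot and the scene stay as the last step left them, time stands still between calls to the robot, and variables do not carry over. Pictures are saved under pics/ and viewed, at most 10 in all, crops included, and the job is handed in when it is done.

```bash
mkdir -p pics
cat > h.py <<'E'
import numpy as np, cv2
from plant import monitor, vision, order
def cam(n):
    s=monitor.state(); c=vision.read_camera(n); h,w=c["img"].shape[:2]
    f=h/2/np.tan(np.radians(c["vfov"])/2); K=np.array([[f,0,c["cx"]],[0,f,c["cy"]],[0,0,1.]])
    if "mount" in c:
        T=np.eye(4);T[:3,:3]=cv2.Rodrigues(np.array(s["tool_rot"],float))[0];T[:3,3]=s["tcp_pos"]
        W=np.linalg.inv(T@np.array(c["mount"]));R,t=W[:3,:3],W[:3,3]
    else: R=cv2.Rodrigues(np.array(c["rvec"],float))[0];t=np.array(c["tvec"],float).ravel()
    return c["img"],K,R,t
def onplane(K,R,t,u,v,z):
    d=R.T@np.linalg.inv(K)@np.array([u,v,1.]);o=-R.T@t
    return o+d*(z-o[2])/d[2]
def proj(K,R,t,p):
    q=K@(R@np.array(p,float)+t); return q[:2]/q[2]
E
python3 - <<'E'
from h import *
print(monitor.state())
for n in("top","side"):
    im,K,R,t=cam(n); cv2.imwrite(f"pics/{n}0.png",im); np.savez(f"{n}0.npz",K=K,R=R,t=t); print(n,-R.T@t)
E
```

```text
{'clock': 0.0, 'qpos': array([ 1.13078498,  0.33392651,  0.03988813,  1.46627577, -0.01339206,
        1.34332355, -0.05853484]), 'joint_velocities': array([ 0.00012298,  0.00072508,  0.00125813, -0.0001143 ,  0.00047609,
        0.00034387,  0.00112618]), 'effort': array([ 6.17396581e-04, -6.56364512e+01,  1.33549221e+00, -4.03789973e+01,
       -5.96764195e-02,  4.50955611e-02,  1.43334705e-04]), 'tcp_pos': array([ 0.21706838, -0.61218692,  0.2296472 ]), 'tool_rot': array([-3.09451337e+00, -5.32385016e-01,  6.37345111e-04]), 'contact_force': array([0.8455973 , 0.10210665, 0.13169769]), 'ft_torque': array([ 0.00266337,  0.01066261, -0.04186162]), 'grasp_force': 0.0, 'gripper_width': 0.9981917404131764}
top [ 0.39627858 -0.01843129  1.0001206 ]
side [ 0.48698591 -0.76511103  0.65419538]
```

View pics/top0.png

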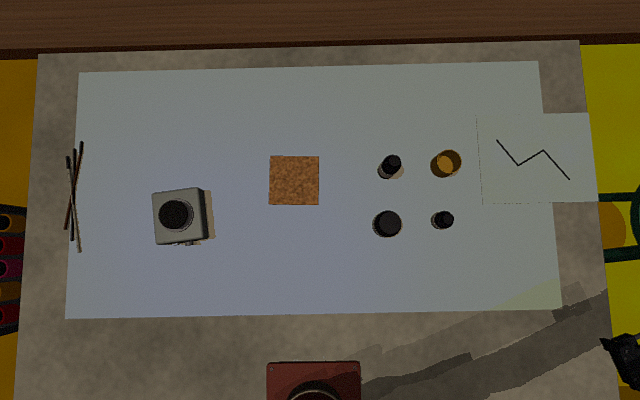

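View pics/side0.png

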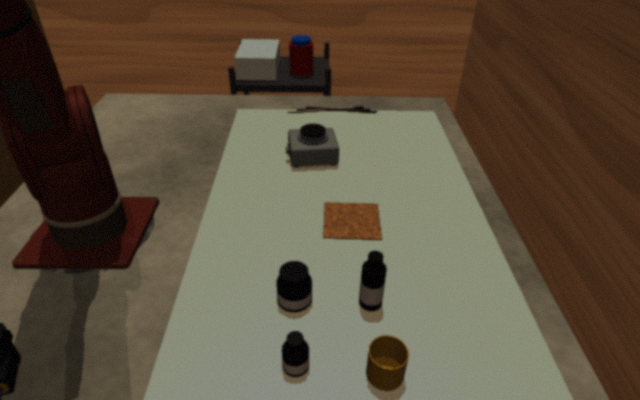

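The top view shows the tall bottle (cap about 393,161), the mat (294,180) and the pad (176,215). The side view confirms the tall bottle at (373,280), with its cap at (375,258).

Run:
```python
from h import *
T=np.load("top0.npz");S=np.load("side0.npz");a=lambda d:(d["K"],d["R"],d["t"])
P=onplane
print("pad",P(*a(T),176,215,.086),P(*a(S),313,131,.086))
print("mat",P(*a(T),294.5,180.5,.005),P(*a(S),352,220,.005))
print("cap",P(*a(T),394,160,.12),P(*a(S),375.5,256,.12)); print("bottle base",P(*a(S),371,303,0))
print("others",P(*a(T),387,223,.074),P(*a(T),444,219,.072),P(*a(T),446,162,.06))
for q in[(269,156),(319,156),(319,205),(269,205)]: print(P(*a(T),*q,.005))
for n in("top","side"):
    big=cv2.imread(f"pics/{n}0.png")
    c=big[140:245,365:475] if n=="top" else big[110:170,270:350]
    d=big[180:250,145:215] if n=="top" else big[240:320,335:415]
    r=lambda x:cv2.resize(x,(390,390))
    cv2.imwrite(f"pics/{n}crop.png",np.hstack([r(c),r(d)]))
cv2.imwrite("pics/crop.png",cv2.resize(np.vstack([cv2.imread("pics/topcrop.png"),cv2.imread("pics/sidecrop.png")]),(600,600)))
```

```text
pad [0.48176799 0.31863424 0.086     ] [0.4827852  0.31249408 0.086     ]
mat [0.57336675 0.03803073 0.005     ] [0.57404988 0.03615695 0.005     ]
cap [ 0.59596435 -0.20128786  0.12      ] [ 0.59276208 -0.20333573  0.12      ]
bottle base [ 0.59469163 -0.20396786  0.        ]
others [ 0.45230842 -0.18674019  0.074     ] [ 0.45905793 -0.32441631  0.072     ] [ 0.60141978 -0.34232524  0.06      ]
[0.64079219 0.10464201 0.005     ]
[ 0.63759833 -0.0278193   0.005     ]
[ 0.50719005 -0.02480213  0.005     ]
[0.5101201  0.10554225 0.005     ]
```

View pics/crop.png

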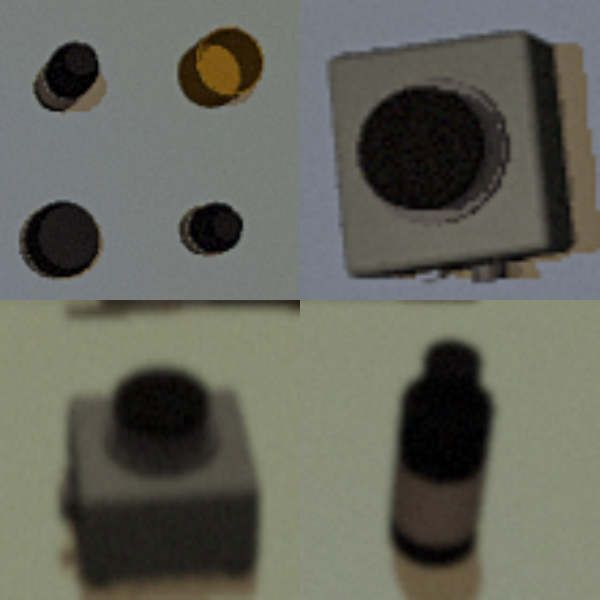

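The crops put the pad disc centre at about (173.5,214.6) and the cap centre at about (395,160). I'll move above the bottle, at about (0.596, -0.204), and look with the wrist camera.

```bash
python3 -m handwheel '[[[0.76,0.82,0,0,0,0],[0.76,0.82,0,0,0,0],[0.76,0.82,0,0,0,0],[0.76,0.82,0,0,0,0],[0.76,0.82,0,0,0,0]]]' 100 40
python3 -m handwheel '[[[0.76,0.82,0,0,0,0],[0.76,0.82,0,0,0,0],[0.76,0.82,0,0,0,0],[0.76,0.82,0,0,0,0],[0.76,0.82,0,0,0,0]]]'
python3 -m handwheel '[[[0.76,0.82,0,0,0,0],[0.76,0.82,0,0,0,0],[0.76,0.82,0,0,0,0],[0.76,0.82,0,0,0,0],[0.76,0.82,0,0,0,0]]]'
python3 -m handwheel '[[[0.76,0.82,0,0,0,0],[0.76,0.82,0,0,0,0],[0.76,0.82,0,0,0,0],[0.76,0.82,0,0,0,0],[0,0,0,0,0,0]]]'
python3 - <<'E'
from h import *
T=np.load("top0.npz");a=(T["K"],T["R"],T["t"])
print("pad",onplane(*a,173.5,214.6,.086),"cap",onplane(*a,395.2,160.1,.12))
im,K,R,t=cam("wrist"); np.savez("w1.npz",K=K,R=R,t=t); cv2.imwrite("pics/w1.png",im)
print(-R.T@t, proj(K,R,t,[.596,-.204,.12]), proj(K,R,t,[.596,-.204,0]))
E
```

```text
clock: 0.6
tcp_pos: [0.3128, -0.509, 0.2301]
tool_rot: [-3.095, -0.533, 0.001]
contact_force: [0.7, 0.4, 0.2]
gripper_width: 0.999
grasp_force: 0.0
clock: 1.1
tcp_pos: [0.4077, -0.4065, 0.2302]
tool_rot: [-3.096, -0.533, 0.001]
contact_force: [1.0, -0.6, -0.7]
gripper_width: 1.001
grasp_force: 0.0
clock: 1.6
tcp_pos: [0.5027, -0.3041, 0.2302]
tool_rot: [-3.096, -0.533, 0.001]
contact_force: [-0.3, 0.5, -0.6]
gripper_width: 0.997
grasp_force: 0.0
clock: 2.1
tcp_pos: [0.5804, -0.2184, 0.2299]
tool_rot: [-3.092, -0.541, -0.001]
contact_force: [-0.9, -0.2, -0.5]
gripper_width: 0.999
grasp_force: 0.0
pad [0.4828629  0.32467133 0.086     ] cap [ 0.59565964 -0.20406585  0.12      ]
[ 0.64993244 -0.19419504  0.38355175] [312.41831185 179.99275607] [315.28211681 162.45645924]
```

View pics/w1.png

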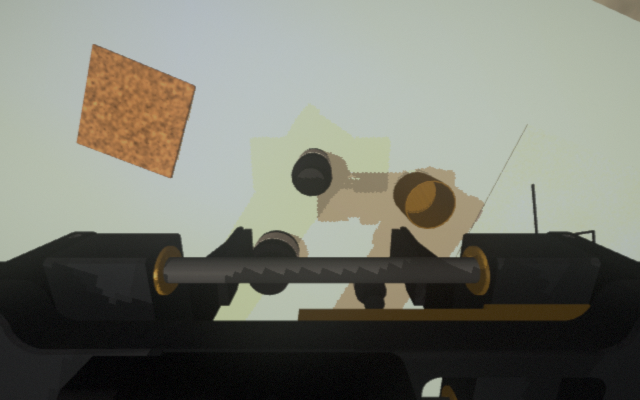

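The wrist view shows the bottle's top centred at about (312,176), where it was predicted from (0.596, -0.204). The mat is at upper left. I'll align over the bottle and start down.

```bash
python3 -m handwheel '[[[0.32,0.29,-0.5,0,0,0],[0.31,0.29,-0.5,0,0,0],[0,0,-0.5,0,0,0],[0,0,-0.5,0,0,0],[0,0,0,0,0,0]]]'
python3 -m handwheel '[[[0,0,0,0,0,0],[0,0,0,0,0,0],[0,0,0,0,0,0],[0,0,0,0,0,0],[0,0,0,0,0,0]]]'
```

```text
clock: 2.65
tcp_pos: [0.5923, -0.2088, 0.1776]
tool_rot: [-3.095, -0.531, 0.006]
contact_force: [-1.1, 0.8, 0.2]
gripper_width: 1.0
grasp_force: 0.0
clock: 3.15
tcp_pos: [0.5941, -0.2087, 0.1809]
tool_rot: [3.096, 0.533, 0.001]
contact_force: [0.2, -0.1, -0.2]
gripper_width: 1.001
grasp_force: 0.0
```

```bash
python3 -m handwheel '[[[0.08,0.18,-0.4,0,0,0],[0,0,-0.5,0,0,0],[0,0,-0.5,0,0,0],[0,0,-0.5,0,0,0],[0,0,-0.5,0,0,0]]]'
python3 -m handwheel '[[[0,0,-0.5,0,0,0],[0,0,-0.5,0,0,0],[0,0,-0.5,0,0,0],[0,0,-0.5,0,0,0],[0,0,-0.24,0,0,0]]]'
python3 -m handwheel '[[[0,0,0,0,0,0],[0,0,0,0,0,0],[0,0,0,0,0,0],[0,0,0,0,0,0],[0,0,0,0,0,0]]]'
```

```text
clock: 3.65
tcp_pos: [0.5956, -0.2041, 0.1189]
tool_rot: [-3.096, -0.532, 0.001]
contact_force: [0.2, 0.3, -0.4]
gripper_width: 1.0
grasp_force: 0.0
clock: 4.15
tcp_pos: [0.5953, -0.2039, 0.0629]
tool_rot: [-3.095, -0.533, 0.002]
contact_force: [-0.8, -0.5, 0.8]
gripper_width: 1.0
grasp_force: 0.0
clock: 4.65
tcp_pos: [0.5962, -0.2042, 0.065]
tool_rot: [3.096, 0.533, 0.001]
contact_force: [-0.7, 1.0, -0.6]
gripper_width: 0.997
grasp_force: 0.0
```

```bash
python3 -m handwheel '[[[0,0,0,0,0,0],[0,0,0,0,0,0],[0,0,0,0,0,0],[0,0,0,0,0,0],[0,0,0,0,0,0]]]' 20 45
python3 -m handwheel '[[[0,0,0,0,0,0],[0,0,0,0,0,0],[0,0,0,0,0,0],[0,0,0,0,0,0],[0,0,0,0,0,0]]]'
python3 -m handwheel '[[[0,0,0,0,0,0],[0,0,0,0,0,0],[0,0,0,0,0,0],[0,0,0,0,0,0],[0,0,0,0,0,0]]]'
```

```text
clock: 5.15
tcp_pos: [0.596, -0.2041, 0.0645]
tool_rot: [-3.096, -0.533, 0.0]
contact_force: [-0.4, 0.2, -0.5]
gripper_width: 0.631
grasp_force: 0.0
clock: 5.65
tcp_pos: [0.596, -0.204, 0.0645]
tool_rot: [-3.096, -0.533, 0.0]
contact_force: [0.2, 0.2, -1.2]
gripper_width: 0.498
grasp_force: 44.6
clock: 6.15
tcp_pos: [0.5959, -0.2042, 0.0645]
tool_rot: [-3.096, -0.533, 0.0]
contact_force: [-0.1, 0.3, -1.4]
gripper_width: 0.496
grasp_force: 44.6
```

```bash
python3 -m handwheel '[[[0,0,0.5,0,0,0],[0,0,1,0,0,0],[0,0,1,0,0,0],[0,0,1,0,0,0],[0,0,1,0,0,0]]]'
python3 -m handwheel '[[[0,0.4,0.5,0,0,0],[-0.19,0.8,0,0,0,0],[-0.19,0.86,0,0,0,0],[-0.19,0.86,0,0,0,0],[-0.19,0.86,0,0,0,0]]]'
python3 -m handwheel '[[[-0.19,0.86,0,0,0,0],[-0.19,0.86,0,0,0,0],[-0.19,0.86,0,0,0,0],[-0.19,0.86,0,0,0,0],[-0.19,0.86,0,0,0,0]]]'
python3 -m handwheel '[[[-0.19,0.86,0,0,0,0],[-0.19,0.86,0,0,0,0],[-0.19,0.86,0,0,0,0],[-0.19,0.86,0,0,0,0],[-0.19,0.86,0,0,0,0]]]'
python3 -m handwheel '[[[-0.19,0.86,0,0,0,0],[-0.19,0.86,0,0,0,0],[-0.19,0.86,0,0,0,0],[-0.19,0.86,0,0,0,0],[-0.19,0.86,0,0,0,0]]]'
python3 -m handwheel '[[[-0.19,0.86,0,0,0,0],[-0.19,0.8,0,0,0,0],[-0.19,0.5,0,0,0,0],[-0.1,0.4,0,0,0,0],[0,0,0,0,0,0]]]'
python3 -m handwheel '[[[0,0,0,0,0,0],[0,0,0,0,0,0],[0,0,0,0,0,0],[0,0,0,0,0,0],[0,0,0,0,0,0]]]'
python3 - <<'E'
from h import *
for n in("wrist","top","side"):
    im,K,R,t=cam(n); cv2.imwrite(f"pics/{n}2.png",im); np.savez(f"{n}2.npz",K=K,R=R,t=t)
    print(n,proj(K,R,t,[.483,.3245,.086]))
E
```

```text
clock: 6.65
tcp_pos: [0.5959, -0.2042, 0.1791]
tool_rot: [3.096, 0.532, 0.001]
contact_force: [0.5, 0.1, -2.0]
gripper_width: 0.491
grasp_force: 44.6
clock: 7.15
tcp_pos: [0.5755, -0.1065, 0.188]
tool_rot: [-3.094, -0.535, 0.003]
contact_force: [0.0, 0.0, -2.4]
gripper_width: 0.5
grasp_force: 44.6
clock: 7.65
tcp_pos: [0.5513, 0.0007, 0.1881]
tool_rot: [-3.095, -0.535, 0.004]
contact_force: [0.1, 0.5, -1.6]
gripper_width: 0.504
grasp_force: 44.6
clock: 8.15
tcp_pos: [0.5273, 0.1078, 0.1881]
tool_rot: [-3.095, -0.535, 0.003]
contact_force: [0.2, -0.3, -1.8]
gripper_width: 0.498
grasp_force: 44.6
clock: 8.65
tcp_pos: [0.5033, 0.2149, 0.1881]
tool_rot: [3.095, 0.535, -0.003]
contact_force: [1.0, -0.1, -1.8]
gripper_width: 0.5
grasp_force: 44.6
clock: 9.15
tcp_pos: [0.4877, 0.2784, 0.1891]
tool_rot: [-3.095, -0.537, 0.001]
contact_force: [-0.3, -0.3, -2.2]
gripper_width: 0.495
grasp_force: 44.6
clock: 9.65
tcp_pos: [0.4892, 0.2766, 0.1896]
tool_rot: [3.096, 0.532, 0.0]
contact_force: [0.2, 0.1, -1.0]
gripper_width: 0.496
grasp_force: 44.6
wrist [270.99983897 190.88342373]
top [173.57262981 214.54137129]
side [313.10607262 128.89501496]
```

View pics/wrist2.png

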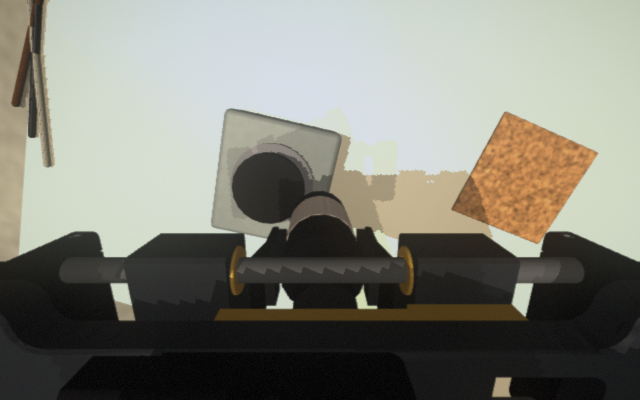

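View pics/side2.png

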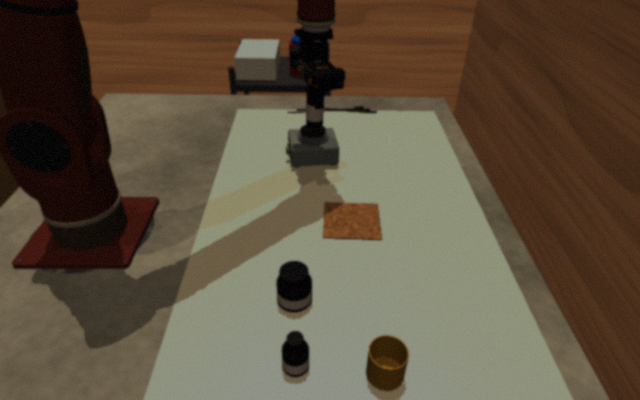

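The wrist view shows the pad disc centred at about (268.5,187.5), predicted (271,191). The mat corners are at (506,112), (598,153), (540,243) and (452,209). The side view shows the bottle held upright short of the pad.

Run:
```python
from h import *
T=np.load("wrist2.npz");a=(T["K"],T["R"],T["t"])
print("pad",onplane(*a,268.5,187.5,.086),"mat",np.mean([onplane(*a,*q,.005) for q in[(506,112),(598,153),(540,243),(452,209)]],0))
print(monitor.state()["tcp_pos"])
```

```text
pad [0.48537209 0.32768214 0.086     ] mat [0.57477569 0.04055518 0.005     ]
[0.48903319 0.27679259 0.18956822]
```

```bash
python3 -m handwheel '[[[-0.07,0.65,0,0,0,0],[-0.07,0.65,0,0,0,0],[-0.06,0.65,0,0,0,0],[0,0,-0.5,0,0,0],[0,0,-0.6,0,0,0]]]'
python3 -m handwheel '[[[0,0,0,0,0,0],[0,0,0,0,0,0],[0,0,0,0,0,0],[0,0,0,0,0,0],[0,0,0,0,0,0]]]'
```

```text
clock: 10.3
tcp_pos: [0.4841, 0.3255, 0.1612]
tool_rot: [3.096, 0.534, 0.001]
contact_force: [-0.7, -0.9, -2.1]
gripper_width: 0.495
grasp_force: 44.6
clock: 10.8
tcp_pos: [0.4842, 0.3257, 0.1625]
tool_rot: [-3.096, -0.532, -0.001]
contact_force: [1.1, -0.2, -1.2]
gripper_width: 0.498
grasp_force: 44.6
```

```bash
python3 -m handwheel '[[[0,0,-0.2,0,0,0],[0,0,-0.2,0,0,0],[0,0,-0.15,0,0,0],[0,0,0,0,0,0],[0,0,0,0,0,0]]]'
python3 -m handwheel '[[[0,0,-0.1,0,0,0],[0,0,-0.1,0,0,0],[0,0,0,0,0,0],[0,0,0,0,0,0],[0,0,0,0,0,0]]]'
```

```text
clock: 11.3
tcp_pos: [0.4841, 0.3257, 0.1485]
tool_rot: [3.096, 0.533, 0.0]
contact_force: [-0.5, -1.3, 2.3]
gripper_width: 0.494
grasp_force: 44.6
clock: 11.8
tcp_pos: [0.4841, 0.3257, 0.1435]
tool_rot: [-3.096, -0.533, -0.001]
contact_force: [-1.8, -1.1, 4.9]
gripper_width: 0.498
grasp_force: 44.6
```

```bash
python3 -m handwheel '[[[0,0,-0.1,0,0,0],[0,0,-0.08,0,0,0],[0,0,0,0,0,0],[0,0,0,0,0,0],[0,0,0,0,0,0]]]'
python3 -m handwheel '[[[0,0,-0.06,0,0,0],[0,0,0,0,0,0],[0,0,0,0,0,0],[0,0,0,0,0,0],[0,0,0,0,0,0]]]'
```

```text
clock: 12.3
tcp_pos: [0.4842, 0.3258, 0.1394]
tool_rot: [-3.096, -0.533, -0.001]
contact_force: [-1.2, -1.0, 6.9]
gripper_width: 0.496
grasp_force: 44.6
clock: 12.8
tcp_pos: [0.4843, 0.3259, 0.1382]
tool_rot: [-3.096, -0.533, -0.002]
contact_force: [-1.7, -1.0, 9.0]
gripper_width: 0.489
grasp_force: 44.7
```

```bash
python3 -m handwheel '[[[0,0,-0.08,0,0,0],[0,0,0,0,0,0],[0,0,0,0,0,0],[0,0,0,0,0,0],[0,0,0,0,0,0]]]'
python3 -m handwheel '[[[0,0,-0.08,0,0,0],[0,0,0,0,0,0],[0,0,0,0,0,0],[0,0,0,0,0,0],[0,0,0,0,0,0]]]'
```

```text
clock: 13.3
tcp_pos: [0.4847, 0.3267, 0.1377]
tool_rot: [-3.095, -0.533, -0.005]
contact_force: [-4.5, -2.4, 19.1]
gripper_width: 0.496
grasp_force: 45.0
clock: 13.8
tcp_pos: [0.485, 0.3275, 0.1372]
tool_rot: [-3.094, -0.533, -0.007]
contact_force: [-7.1, -3.2, 30.5]
gripper_width: 0.487
grasp_force: 45.1
```

The pad is on its stop, as the force jumped at unchanged height. I'll ease off to about 19 N and hold for over a second.

```bash
python3 -m handwheel '[[[0,0,0.08,0,0,0],[0,0,0,0,0,0],[0,0,0,0,0,0],[0,0,0,0,0,0],[0,0,0,0,0,0]]]'
python3 -m handwheel '[[[0,0,0,0,0,0],[0,0,0,0,0,0],[0,0,0,0,0,0],[0,0,0,0,0,0],[0,0,0,0,0,0]]]'
python3 -m handwheel '[[[0,0,0.2,0,0,0],[0,0,0.4,0,0,0],[0,0,0.5,0,0,0],[0,0,0.6,0,0,0],[0,0,0.6,0,0,0]]]'
```

```text
clock: 14.3
tcp_pos: [0.4847, 0.3273, 0.1373]
tool_rot: [-3.094, -0.533, -0.005]
contact_force: [-2.6, 0.2, 14.4]
gripper_width: 0.494
grasp_force: 45.0
clock: 14.8
tcp_pos: [0.4846, 0.3273, 0.1374]
tool_rot: [-3.094, -0.533, -0.005]
contact_force: [-2.5, -0.4, 15.4]
gripper_width: 0.495
grasp_force: 45.0
clock: 15.3
tcp_pos: [0.4838, 0.3253, 0.1938]
tool_rot: [3.096, 0.532, -0.001]
contact_force: [0.2, -0.0, -1.3]
gripper_width: 0.494
grasp_force: 44.9
```

```bash
python3 -m handwheel '[[[0.26,-0.5,0,0,0,0],[0.26,-0.84,0,0,0,0],[0.26,-0.84,0,0,0,0],[0.26,-0.84,0,0,0,0],[0.26,-0.84,0,0,0,0]]]'
python3 -m handwheel '[[[0.26,-0.84,0,0,0,0],[0.26,-0.84,0,0,0,0],[0.26,-0.84,0,0,0,0],[0.26,-0.84,0,0,0,0],[0.26,-0.84,0,0,0,0]]]'
python3 -m handwheel '[[[0.26,-0.84,0,0,0,0],[0.26,-0.84,0,0,0,0],[0.26,-0.84,0,0,0,0],[0.26,-0.84,0,0,0,0],[0,0,0,0,0,0]]]'
python3 -m handwheel '[[[0,0,0,0,0,0],[0,0,0,0,0,0],[0,0,0,0,0,0],[0,0,0,0,0,0],[0,0,0,0,0,0]]]'
python3 - <<'E'
from h import *
im,K,R,t=cam("side"); cv2.imwrite("pics/s3.png",im[60:300,230:470].repeat(2,0).repeat(2,1))
E
```

```text
clock: 15.8
tcp_pos: [0.5169, 0.2268, 0.1924]
tool_rot: [3.096, 0.531, -0.001]
contact_force: [-0.0, -0.2, -1.5]
gripper_width: 0.495
grasp_force: 44.9
clock: 16.3
tcp_pos: [0.5491, 0.1217, 0.1924]
tool_rot: [3.096, 0.531, -0.001]
contact_force: [0.4, 0.5, -2.1]
gripper_width: 0.493
grasp_force: 44.9
clock: 16.8
tcp_pos: [0.5755, 0.0346, 0.1921]
tool_rot: [3.096, 0.523, -0.002]
contact_force: [0.1, 0.1, -1.6]
gripper_width: 0.491
grasp_force: 44.9
clock: 17.3
tcp_pos: [0.5749, 0.0406, 0.1929]
tool_rot: [-3.096, -0.534, -0.0]
contact_force: [0.8, 0.7, -2.1]
gripper_width: 0.498
grasp_force: 44.9
```

View pics/s3.png

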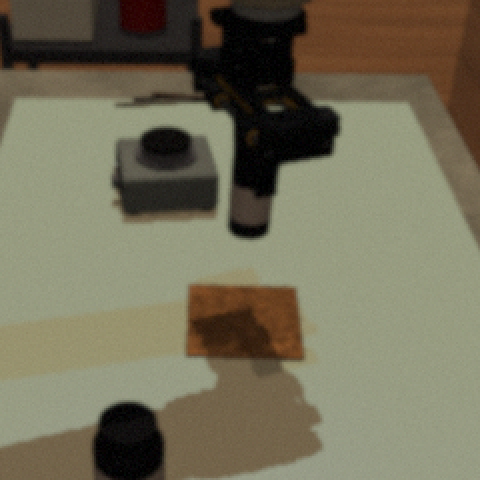

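The crop shows the bottle upright in the gripper above the mat, with the pad back up. Next I'll lower it.

```bash
python3 -m handwheel '[[[0,-0.04,-0.5,0,0,0],[0,0,-0.6,0,0,0],[0,0,-0.6,0,0,0],[0,0,-0.6,0,0,0],[0,0,-0.6,0,0,0]]]'
python3 -m handwheel '[[[0,0,-0.6,0,0,0],[0,0,-0.5,0,0,0],[0,0,-0.4,0,0,0],[0,0,-0.3,0,0,0],[0,0,-0.1,0,0,0]]]'
python3 -m handwheel '[[[0,0,0,0,0,0],[0,0,0,0,0,0],[0,0,0,0,0,0],[0,0,0,0,0,0],[0,0,0,0,0,0]]]'
python3 -m handwheel '[[[0,0,-0.04,0,0,0],[0,0,-0.04,0,0,0],[0,0,0,0,0,0],[0,0,0,0,0,0],[0,0,0,0,0,0]]]'
```

```text
clock: 17.85
tcp_pos: [0.5745, 0.0391, 0.1184]
tool_rot: [-3.096, -0.533, 0.002]
contact_force: [0.3, 0.3, -0.7]
gripper_width: 0.491
grasp_force: 44.9
clock: 18.35
tcp_pos: [0.5747, 0.0392, 0.072]
tool_rot: [-3.096, -0.533, 0.001]
contact_force: [0.2, -0.2, -2.1]
gripper_width: 0.493
grasp_force: 44.9
clock: 18.85
tcp_pos: [0.5751, 0.0392, 0.0731]
tool_rot: [3.096, 0.533, 0.001]
contact_force: [-0.1, 0.7, -1.9]
gripper_width: 0.494
grasp_force: 44.9
clock: 19.35
tcp_pos: [0.575, 0.0392, 0.0708]
tool_rot: [-3.096, -0.533, 0.0]
contact_force: [-0.3, -0.7, -0.8]
gripper_width: 0.49
grasp_force: 44.9
```

```bash
python3 -m handwheel '[[[0,0,-0.05,0,0,0],[0,0,0,0,0,0],[0,0,0,0,0,0],[0,0,0,0,0,0],[0,0,0,0,0,0]]]'
python3 -m handwheel '[[[0,0,-0.04,0,0,0],[0,0,0,0,0,0],[0,0,0,0,0,0],[0,0,0,0,0,0],[0,0,0,0,0,0]]]'
```

```text
clock: 19.85
tcp_pos: [0.575, 0.0392, 0.0695]
tool_rot: [-3.096, -0.533, 0.0]
contact_force: [0.1, 0.5, -1.4]
gripper_width: 0.497
grasp_force: 44.9
clock: 20.35
tcp_pos: [0.5751, 0.0392, 0.0686]
tool_rot: [-3.096, -0.533, -0.0]
contact_force: [-0.3, 0.3, 1.1]
gripper_width: 0.495
grasp_force: 44.9
```

Contact made, with the force up to +1.1 N. I'll release and retreat straight up.

```bash
python3 -m handwheel '[[[0,0,0,0,0,0],[0,0,0,0,0,0],[0,0,0,0,0,0],[0,0,0,0,0,0],[0,0,0,0,0,0]]]' 100
python3 -m handwheel '[[[0,0,0,0,0,0],[0,0,0,0,0,0],[0,0,0,0,0,0],[0,0,0,0,0,0],[0,0,0,0,0,0]]]'
python3 -m handwheel '[[[0,0,0.3,0,0,0],[0,0,0.6,0,0,0],[0,0,0.8,0,0,0],[0,0,1,0,0,0],[0,0,1,0,0,0]]]'
python3 -m handwheel '[[[0,0,1,0,0,0],[0,0,0.5,0,0,0],[-0.5,0,0,0,0,0],[-0.5,0,0,0,0,0],[0,0,0,0,0,0]]]'
python3 - <<'E'
from h import *
im,K,R,t=cam("side"); cv2.imwrite("pics/s4.png",im[60:300,230:470].repeat(2,0).repeat(2,1)); print(proj(K,R,t,[.575,.039,.005])*2-[460,120])
E
```

```text
clock: 20.85
tcp_pos: [0.575, 0.0392, 0.0685]
tool_rot: [-3.096, -0.533, 0.0]
contact_force: [0.6, 1.3, -0.1]
gripper_width: 0.869
grasp_force: 0.0
clock: 21.35
tcp_pos: [0.575, 0.0392, 0.0686]
tool_rot: [-3.096, -0.533, 0.0]
contact_force: [0.5, 0.0, 0.2]
gripper_width: 0.998
grasp_force: 0.0
clock: 21.85
tcp_pos: [0.5751, 0.0393, 0.1634]
tool_rot: [-3.096, -0.533, -0.001]
contact_force: [0.3, 0.2, -0.3]
gripper_width: 0.996
grasp_force: 0.0
clock: 22.35
tcp_pos: [0.5474, 0.0391, 0.1974]
tool_rot: [3.096, 0.533, -0.004]
contact_force: [0.0, 0.2, 0.9]
gripper_width: 1.0
grasp_force: 0.0
[244.66902824 318.44377117]
```

View pics/s4.png

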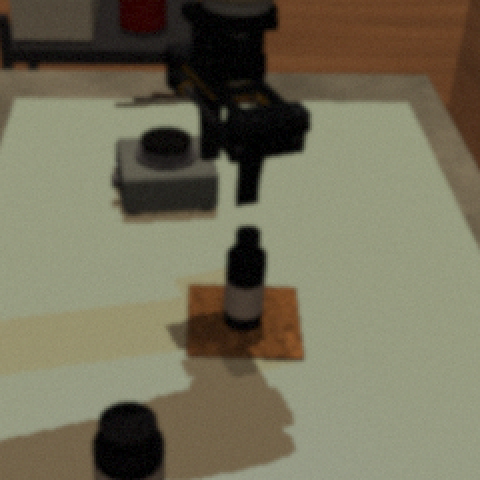

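The bottle stands upright at mid-mat, its base at about (244,320) in the crop, and the gripper is clear.

```bash
python3 -c "
from plant import order; print(order.sign_off())"
```

```text
the job is handed in; nothing more can be done
None
```

The tall bottle was pressed on the pad down to its stop for over a second, then stood upright at the middle of the cork mat and let go, and the job is handed in at about 22 s on the robot's clock.

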